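# Clamp an amplifier board in the tension-wheel board holder

## Task

Lay the circuit board flat on the bed of the board holder between the open jaw and the end stop, lengthwise along the bed, setting it down gently. Then wind the holder's tension wheel clockwise (seen from above) by its spinning handle until the jaw holds the board firmly against the stop: turning the handle takes about 8 N while it runs free, and should be wound until it takes about 13 N (at 17 N the board would crack). Let go and leave it clamped, without disturbing the mug, bottle and screwdriver.

Things in the scene. Friction and masses are not known exactly. Their poses are not given: they have to be found in the camera images.
- board_mid (a point): Loose circuit board on an aluminium plate: 70 (its x) x 100 (its y) x 10 mm, 0.3-0.5 kg, with a finned heat sink 36 (x) x 50 (y) x 40 mm tall in its middle: grasp that across its 36 mm. This point: centre of the heat sink, 30 mm above the board's underside, 20 mm below the heat sink's top. x, y along the sides, z up; either way round fits.
- bed_top (a point): Centre of the top face of the holder's fixed flat bed, 70 (x) x 205 (y) mm, 30 mm above the bench; z up. Lay the board centred here (within 8 mm), long side along y: its underside comes to this height, its own point 30 mm above. Jaw at the -y side, end stop at +y, its face locked 68 to 76 mm from here (varies); both 96 mm wide, 26 mm above the bed. Winding pushes the board up to the stop.
- jaw: Steel moving jaw, 96 x 10 x 26 mm. Origin: middle of its front (+y) face, at bench height; axes as the bed's. Starts 59 to 67 mm from the bed's centre. Winding moves it 7 mm per radian towards +y until board meets stop; then it stands while a stiff spring behind it loads up (9 N per mm: 63 N per radian of the wheel at most, less with the give of the contacts).
- holder: The board holder, fixed to the bench: dark base plate 110 (x) x 370 (y) mm, bed in the middle, grey gearbox with the tension wheel at its -y end. Origin at bench height under the bed's centre, z up. The wheel's friction keeps it where it is left. Jaw force 36 N is right, 22 to 50 N is accepted, over 65 N cracks the board; do not let it fall on to the bed from 8 mm or more.
- wheel_axis (a point): Fixed point on the tension wheel's upright axis, 87 mm above the bench, at the handle's foot; 185 mm towards -y from the bed's centre. Wheel 114 mm wide, top 85 mm up. Clockwise from above tightens; 0.6 to 1.1 turns are needed. Tangential force at the handle: 7.9 N running free, plus 0.146 N per newton of jaw force: 13 N is right, 11.1 to 15.2 N accepted; held still it reads 1 to 4 N less.
- handle_mid (a point): Middle of the upright black handle on the wheel: 22 mm diameter, 44 mm tall, 48 mm from the wheel's axis. It spins freely on its own upright axis, so a gripper can hold it and lead it round without turning itself. The point is half-way up, 22 mm above its foot and 24 mm above the wheel's top. Its angle about the wheel's axis varies at the start.
- mug: White mug, 80 mm wide, 90 mm tall, origin under its centre; leave it alone.
- bottle: Small bottle, 48 mm wide, 120 mm tall, origin under its centre; leave it alone.
- driver: Screwdriver lying on the bench; leave it alone.
Things that resemble listed ones, but are neither listed nor needed, are in the scene too. What is shaped like the part that bears board_mid but orange, purple or red is not meant.

How it is judged (in metres and radians):
On the way, in this order (a step that is already met when the one before it is completed fails the run):
1. the board lies flat on the bed between jaw and stop, let go (contact force between the fingers and board below 0.1 N and z of board_mid in the frame of bed_top between 0.027 and 0.033 m and x of board_mid in the frame of bed_top between -0.02 and 0.02 m and angle between board_mid's own z axis and vertical below 0.05 rad and angle between the y axis of board_mid and the y axis of bed_top, either way round below 0.35 rad), for 0.2 s.
2. the wheel is wound until the jaw presses the board with 22 to 50 N (contact force between jaw and board between 22 and 50 N), for 0.2 s.
At the end, for the whole second after the job is handed in: The board lies flat on the bed (height within 3 mm, tilt under 0.05 rad), within 20 mm of the bed's middle line and square to it within 0.1 rad, shifted more than 10 mm towards the stop and at rest, with the jaw pressing it at 22 to 50 N; wheel and board let go (all of step 2 and z of board_mid in the frame of bed_top between 0.027 and 0.033 m and x of board_mid in the frame of bed_top between -0.02 and 0.02 m and y of board_mid in the frame of bed_top above 0.01 m and angle between the y axis of board_mid and the y axis of bed_top, either way round below 0.1 rad and angle between board_mid's own z axis and vertical below 0.05 rad and linear speed of board below 0.01 m/s); the robot touches nothing.
It fails at once if the board is over-tightened: jaw force on the board above 65 N (contact force between jaw and board above 65 N).
It fails at once if the board is let fall (over 0.4 m/s while not held, a drop of some 8 mm) (contact force between the fingers and board below 0.1 N and linear speed of board above 0.4 m/s).
It fails at once if the mug is disturbed (distance of mug from where it was at the start of the episode above 0.02 m).
It fails at once if the bottle is disturbed (distance of bottle from where it was at the start of the episode above 0.02 m).
It fails at once if the screwdriver is disturbed (distance of driver from where it was at the start of the episode above 0.03 m).
It also fails if it takes over 69 s, if anything falls off the work surface, if the arm or the gripper's body presses on something with over 40 N, if the wrist force passes 120 N, or if a joint passes its speed limit or range.

## Robot

A 7-joint arm with a two-finger parallel gripper is mounted at the origin on the work surface. World frame = base frame: x ahead of the robot, y to its left, z up, the work surface at z = 0. Lengths are in mm, angles in rad, forces in N, time in s.
With the tool pointing down it reaches from about 400 to 875 mm from the base axis. Payload 6.5 kg.
Tool frame: the origin (TCP) lies between the finger pads; the fingertips stand tcp_to_tips ahead of it and the grasp point (between the pads) lies 3 mm ahead of it (tcp_to_tips is the distance from the TCP to the fingertips, in mm); z points along the fingers, y is the direction in which the jaws open and shut (so a half turn about z gives the same grasp; the last joint's range is limited). The gripper opens to 85 mm and grips with 20 to 120 N. Pads are 22 mm wide; open, the fingers measure 114 mm over their backs; the gripper's body (76 mm by 85 mm) begins 54 mm behind the grasp point. The pads swing forward as they close: fully open they stand 13 mm farther back than shut.
Start: joints at [1.207, 0.536, -0.004, 1.538, 0.003, 1.067, -0.071], TCP at [190.718, -621.383, 253.29] pointing down, gripper open.
Joint ranges: [-2.7, 2.7], [-0.37, 2.16], [-1.27, 1.26], [0.24, 2.4], [-1.31, 4.45], [0.19, 1.91], [-2.76, 2.76]. Speed limits (rad/s): [2.39, 2.39, 3.14, 3.14, 3.14, 3.14, 3.14].

## Interface

Orientations are given as a rotation vector (axis times angle).
In Python, from bench import get_state, camera, calibration, sign_off, tcp_to_tips gives the robot as it stands. The module is installed in compiled form; this text tells all that it offers.
- The arm moves only by the tool arm_command, never from a script. Its argument "plan" is a list of rows, each an object with "xyz": the shift along the world's x, y, z in m, a list of three; "angular": the turn, a rotation vector about the world's x, y, z in degrees, a list of three; "claw": the closure, from 0 (fully open) to 1 (shut). In form: [{"xyz": [dx, dy, dz], "angular": [ax, ay, az], "claw": claw}, ...]. A call has 1 to 8 rows; each row shifts and turns the commanded pose from where the row before left it; what a row does not reach is not made up. A row lasts 1/12 s, in which the tool goes at most 41.7 mm and 7.16 degrees, less where a joint would pass 70% of its speed; a pose out of reach is approached as far as the arm can. A call with a gripper value outside its range is refused whole. The fingers move at their own pace and stop on an object; "force" is the grip in N (left out, the last holds). Time passes only in rows, so rows that do not move let the fingers close. It gives the time, the measured TCP pose, the force and the opening at its end, in the units of the state.
- get_state(): the state, without advancing time (a new reading comes with each control period).
- camera(name): name is "side" or "top"; returns (picture, depth): 480x640x3 uint8, red, green, blue; 480x640 float32, mm along the optical axis (not along the pixel's ray), 0 where there is no reading.
- calibration(name): a dict with "camera_matrix" (3x3 intrinsics, pixels), "cam_to_world" (4x4, takes a point from camera to world coordinates). Camera axes: x right, y up, looking along -z (the intrinsics and any distortion apply to the point x, -y, -z); pixel columns grow to the right and rows downward; lengths in mm; the calibration is good to about 2 mm. A picture is of the moment at which its call begins. calibration takes no time and is no camera call.
- sign_off(): hands the job in, once; it reports no verdict.
The state is a dict: "clock": time; "q": joint angles; "joint_vel": joint speeds; "joint_torque": joint torques, N m; "tcp_pos": TCP position; "tool_rot": TCP orientation; "ft_force": force on the tool from outside, world axes, zero at the start; "ft_torque": the same for the moment, N m; "finger_gap": finger opening in mm.
Only numpy, scipy, OpenCV 4.12 (cv2) and the standard library are available. Lean on these libraries where they do the work, as an engineer would, in place of code of your own. Each camera call takes 0.05 s, during which the arm holds its last target.

## Working session

There is one attempt and no reset: what is moved stays moved. The work goes in short steps, Python scripts to look and compute and a tool call to move; the robot and the scene stay as the last step left them, time stands still between calls to the robot, and variables do not carry over. Pictures are saved under pics/ and viewed, and the job is handed in when it is done.

Besides the shell and the picture viewer there is one more tool, called after "Call:" as name(argument=value, ...) on one line, values as JSON. arm_command: Moves the arm, as the interface text tells. Its arguments: {"type":"object","properties":{"plan":{"type":"array"},"force":{"type":"number"}},"required":["plan"]}

```bash
mkdir -p pics; ls; python3 - <<'E'
from bench import *
import cv2,numpy as np
for n in("side","top"):
    p,d=camera(n); cv2.imwrite(f"pics/{n}0.png",p[:,:,::-1]); np.save(f"{n}0.npy",d); c=calibration(n); print(n,c)
print(get_state(), tcp_to_tips if not callable(tcp_to_tips) else tcp_to_tips())
E
```

```text
pics
side {'camera_matrix': array([[526.89831234,   0.        , 317.54127387],
       [  0.        , 526.89831234, 242.26854762],
       [  0.        ,   0.        ,   1.        ]]), 'cam_to_world': array([[ 9.99820613e-01,  1.32906201e-02, -1.34944530e-02,
         5.22650249e+02],
       [-1.88614548e-02,  7.63658136e-01, -6.45345254e-01,
        -5.37472627e+02],
       [ 1.72811022e-03,  6.45484012e-01,  7.63771827e-01,
         8.81312467e+02],
       [ 0.00000000e+00,  0.00000000e+00,  0.00000000e+00,
         1.00000000e+00]])}
top {'camera_matrix': array([[540.6190954 ,   0.        , 322.37298349],
       [  0.        , 540.6190954 , 240.2144442 ],
       [  0.        ,   0.        ,   1.        ]]), 'cam_to_world': array([[-1.43030322e-02,  9.83428669e-01, -1.80730399e-01,
         3.40568450e+02],
       [-9.99831202e-01, -1.61511479e-02, -8.75826095e-03,
         1.33120602e+02],
       [-1.15321283e-02,  1.80574622e-01,  9.83493679e-01,
         1.17663615e+03],
       [ 0.00000000e+00,  0.00000000e+00,  0.00000000e+00,
         1.00000000e+00]])}
{'clock': 0.1, 'q': array([ 1.20681649,  0.53708859, -0.00444249,  1.53877879,  0.00261393,
        1.06731715, -0.0712006 ]), 'joint_vel': array([ 0.00151674, -0.00314379,  0.00301069, -0.00185101,  0.00102573,
       -0.00023286,  0.00038951]), 'joint_torque': array([ 4.05947270e-03, -5.84567356e+01,  1.05250765e+00, -2.59776145e+01,
        1.26475227e-02,  4.56626527e-03,  4.39312953e-05]), 'tcp_pos': array([ 190.53654188, -620.87837048,  252.5000777 ]), 'tool_rot': array([-3.10528868e+00, -4.65922078e-01,  5.66176158e-04]), 'ft_force': array([ 0.10148118, -0.9664075 , -0.21357731]), 'ft_torque': array([ 0.00277823, -0.04570807, -0.02815212]), 'finger_gap': 85.2122430333686} 22.0
```

View pics/side0.png

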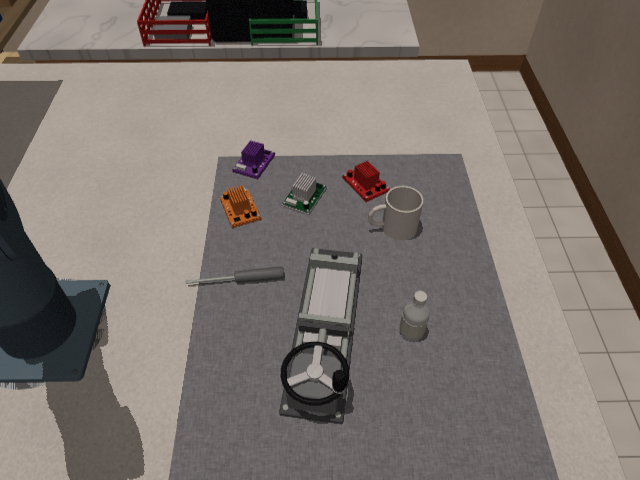

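View pics/top0.png

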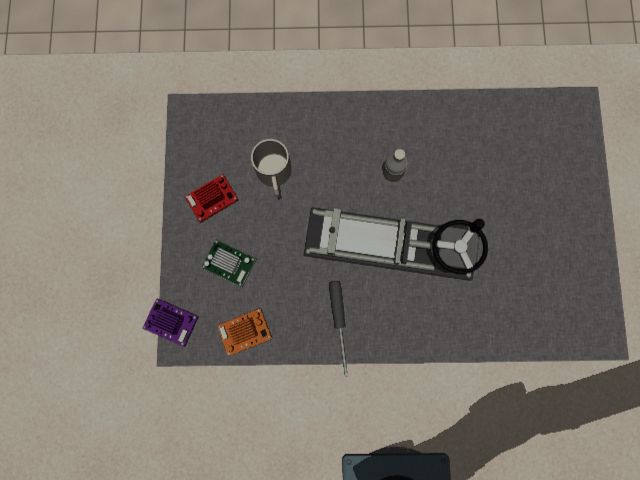

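The side view shows the green board at about (305,192), the holder bed at (330,293), the wheel at (315,372) and its handle at (341,381). The top view shows the board at (229,262), the stop at (334,232), the jaw at (403,241), the wheel hub at (461,247) and the handle at (478,224).

```bash
cat > h.py <<'E'
import numpy as np,cv2
from bench import *
def cloud(n,d):
    c=calibration(n);K=c["camera_matrix"];T=c["cam_to_world"]
    v,u=np.mgrid[0:480,0:640]
    P=np.stack([(u-K[0,2])/K[0,0]*d,-(v-K[1,2])/K[1,1]*d,-d],-1)
    return P@T[:3,:3].T+T[:3,3]
def rect(W,m):
    p=W[m][:,:2].astype(np.float32); return cv2.minAreaRect(p),len(p)
E
python3 - <<'E'
from h import *
for n in("top","side"):
    d=np.load(n+"0.npy");W=cloud(n,d);img=cv2.imread(f"pics/{n}0.png").astype(int);ok=d>0
    z=W[...,2]
    print(n)
    # bench height
    def box(u0,u1,v0,v1):
        m=np.zeros(d.shape,bool);m[v0:v1,u0:u1]=1;return m&ok
    if n=="top": B=box(190,270,232,295);H=box(298,412,200,285);Wh=box(410,500,205,290)
    else: B=box(275,335,165,220);H=box(290,370,240,350);Wh=box(270,362,330,420)
    print("bench z",np.median(z[B]), np.percentile(z[B],[1,50,95,99]))
    g=B&(z>4)&(z<80); r=rect(W,g);print("board all",r)
    s=B&(z>40)&(z<62); print("sink top",rect(W,s),np.median(z[s]),W[s].mean(0))
    b=H&(z>24)&(z<36); print("bed z",rect(W,b),np.median(z[b]))
    t=H&(z>46)&(z<66); 
    nn,lab=cv2.connectedComponents(t.astype(np.uint8))
    for i in range(1,nn):
        if (lab==i).sum()>30: print(" comp",rect(W,lab==i),np.median(z[lab==i]))
    w=Wh&(z>76)&(z<95); print("wheel",cv2.minEnclosingCircle(W[w][:,:2].astype(np.float32)),w.sum(),np.median(z[w]))
    h=Wh&(z>112)&(z<140); print("handle top",h.sum(),W[h].mean(0) if h.any() else 0, cv2.minEnclosingCircle(W[h][:,:2].astype(np.float32)))
E
python3 - <<'E'
import cv2
a=cv2.imread('pics/top0.png')[200:290,190:500];cv2.imwrite('pics/c.png',cv2.resize(a,None,fx=2.5,fy=2.5,interpolation=2))
E
```

```text
top
bench z 2.8044543940861786 [-3.50525735  2.80445439 38.26980886 52.41754512]
board all (((509.23345947265625, 348.9800720214844), (177.9759521484375, 137.38006591796875), 89.06698608398438), 1965)
sink top (((508.2321472167969, 349.91217041015625), (50.67893981933594, 36.192989349365234), 63.57542037963867), 247) 50.45234898429817 [507.72929353 348.60811246  49.87884   ]
bed z (((526.284912109375, 60.90532684326172), (221.0269775390625, 157.8809051513672), 80.46381378173828), 2940) 30.01958931074182
 comp (((566.5964965820312, 118.8543472290039), (16.057151794433594, 96.44709777832031), 80.67205810546875), 325) 57.01398446597318
 comp (((542.0111083984375, -29.44741439819336), (30.53055191040039, 95.6887435913086), 80.77823638916016), 487) 55.135787248816996
wheel ((523.970947265625, -138.7249298095703), 57.07745361328125) 1208 84.33045895163434
handle top 117 [ 560.12061354 -165.75929189  127.14607795] ((561.7376708984375, -167.39236450195312), 10.872448921203613)
side
bench z 0.10251505918444082 [-4.77734028  0.10251506 45.84887414 50.15806169]
board all (((509.9450378417969, 3
[... 165 characters left out ...]
955566406), 64.37871551513672), 283) 46.741171835244586 [509.1237929  345.99872009  46.41702013]
bed z (((557.3499145507812, 47.649505615234375), (234.8690948486328, 94.6318130493164), 80.8032455444336), 2479) 28.59436163164048
 comp (((568.4910888671875, 117.0482177734375), (21.557767868041992, 95.65162658691406), 80.9116439819336), 429) 54.74814167124259
 comp (((542.18896484375, -41.58891296386719), (52.942893981933594, 95.87125396728516), 79.5950927734375), 787) 52.46834741605835
wheel ((526.6617431640625, -140.95481872558594), 58.21866989135742) 1746 82.86573863873633
handle top 189 [ 563.79751215 -173.04558231  125.76282735] ((564.2413330078125, -170.3296661376953), 11.001117706298828)
```

View pics/c.png

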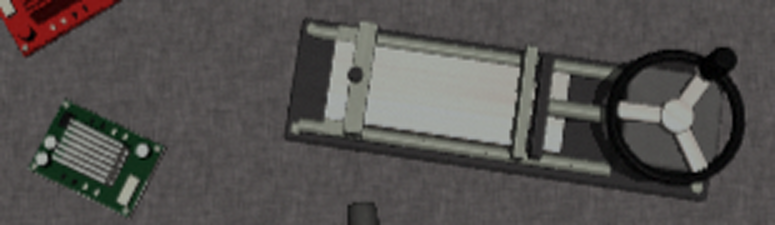

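Call:
arm_command(plan=[{"xyz":[0.03,0.027,0],"angular":[0,0,5.8],"claw":0},{"xyz":[0.03,0.027,0],"angular":[0,0,5.8],"claw":0},{"xyz":[0.03,0.027,0],"angular":[0,0,5.8],"claw":0},{"xyz":[0.03,0.027,0],"angular":[0,0,5.8],"claw":0},{"xyz":[0.03,0.027,0],"angular":[0,0,5.8],"claw":0},{"xyz":[0.03,0.027,0],"angular":[0,0,5.8],"claw":0},{"xyz":[0.03,0.027,0],"angular":[0,0,5.8],"claw":0},{"xyz":[0.03,0.027,0],"angular":[0,0,5.8],"claw":0}], force=50)

```text
clock: 0.77
tcp_pos: [431.6, -403.7, 253.1]
tool_rot: [-2.668, -1.659, 0.0]
ft_force: [0.1, -0.3, -0.0]
finger_gap: 85.3
```

Call:
arm_command(plan=[{"xyz":[0.01,0.04,0],"angular":[0,0,0],"claw":0},{"xyz":[0.01,0.04,0],"angular":[0,0,0],"claw":0},{"xyz":[0.01,0.04,0],"angular":[0,0,0],"claw":0},{"xyz":[0.01,0.04,0],"angular":[0,0,0],"claw":0},{"xyz":[0.01,0.04,0],"angular":[0,0,0],"claw":0},{"xyz":[0.01,0.04,0],"angular":[0,0,0],"claw":0},{"xyz":[0.01,0.04,0],"angular":[0,0,0],"claw":0},{"xyz":[0.01,0.04,0],"angular":[0,0,0],"claw":0}])

```text
clock: 1.43
tcp_pos: [510.6, -83.5, 253.2]
tool_rot: [-2.672, -1.652, 0.001]
ft_force: [1.2, -0.4, -0.3]
finger_gap: 85.3
```

Call:
arm_command(plan=[{"xyz":[0,0.04,0],"angular":[0,0,0],"claw":0},{"xyz":[0,0.04,0],"angular":[0,0,0],"claw":0},{"xyz":[0,0.04,0],"angular":[0,0,0],"claw":0},{"xyz":[0,0.04,0],"angular":[0,0,0],"claw":0},{"xyz":[0,0.04,0],"angular":[0,0,0],"claw":0},{"xyz":[0,0.04,0],"angular":[0,0,0],"claw":0},{"xyz":[0,0.04,0],"angular":[0,0,0],"claw":0},{"xyz":[0,0.04,0],"angular":[0,0,0],"claw":0}])

```text
clock: 2.1
tcp_pos: [510.2, 236.3, 253.0]
tool_rot: [2.672, 1.652, -0.001]
ft_force: [1.0, -0.3, 0.2]
finger_gap: 85.1
```

Call:
arm_command(plan=[{"xyz":[0,0.04,0],"angular":[0,0,0],"claw":0},{"xyz":[-0.002,0.04,-0.01],"angular":[0,0,0],"claw":0},{"xyz":[0,0.033,-0.02],"angular":[0,0,0],"claw":0},{"xyz":[0,0,-0.03],"angular":[0,0,0],"claw":0},{"xyz":[0,0,-0.04],"angular":[0,0,0],"claw":0},{"xyz":[0,0,-0.04],"angular":[0,0,0],"claw":0},{"xyz":[0,0,-0.02],"angular":[0,0,0],"claw":0},{"xyz":[0,0,0],"angular":[0,0,0],"claw":0}])

```text
clock: 2.77
tcp_pos: [505.5, 344.9, 87.8]
tool_rot: [2.671, 1.652, -0.016]
ft_force: [0.3, -0.5, 0.1]
finger_gap: 85.2
```

```bash
python3 - <<'E'
from h import *
out=[]
for n in("side","top"):
    p,d=camera(n); c=p[130:260,230:400] if n=="side" else p[200:320,150:320]
    out.append(cv2.resize(c[:,:,::-1],(400,300)))
cv2.imwrite("pics/g1.png",np.hstack(out)); s=get_state(); print(s["tcp_pos"],s["tool_rot"],s["q"])
E
```

```text
[508.49116151 347.65041059  93.20789383] [-2.67173156e+00 -1.65241182e+00  1.73679170e-03] [-0.37066112  0.7254242  -0.42707646  1.71195055  0.39595421  0.79195959
 -1.44777929]
```

View pics/g1.png

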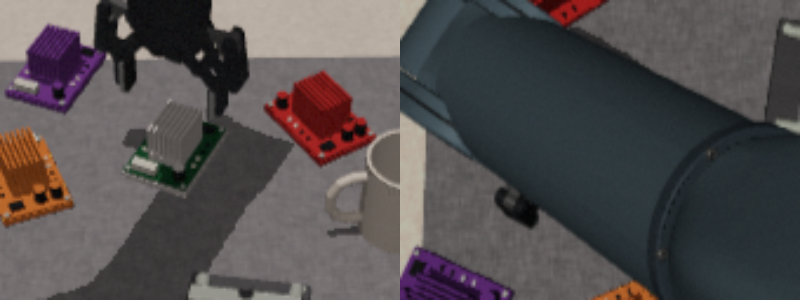

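Call:
arm_command(plan=[{"xyz":[0,0.001,-0.02],"angular":[0,0,0],"claw":0},{"xyz":[0,0,-0.02],"angular":[0,0,0],"claw":0},{"xyz":[0,0,-0.01],"angular":[0,0,0],"claw":0},{"xyz":[0,0,-0.005],"angular":[0,0,0],"claw":0},{"xyz":[0,0,0],"angular":[0,0,0],"claw":0},{"xyz":[0,0,0],"angular":[0,0,0],"claw":0.5},{"xyz":[0,0,0],"angular":[0,0,0],"claw":0.8},{"xyz":[0,0,0],"angular":[0,0,0],"claw":1}], force=50)

```text
clock: 3.53
tcp_pos: [509.4, 349.1, 39.5]
tool_rot: [-2.672, -1.652, -0.003]
ft_force: [0.8, -0.1, 0.3]
finger_gap: 51.5
```

Call:
arm_command(plan=[{"xyz":[0,0,0],"angular":[0,0,0],"claw":1},{"xyz":[0,0,0],"angular":[0,0,0],"claw":1},{"xyz":[0,0,0],"angular":[0,0,0],"claw":1},{"xyz":[0,0,0],"angular":[0,0,0],"claw":1}])

```text
clock: 3.87
tcp_pos: [509.2, 349.1, 39.2]
tool_rot: [-2.672, -1.652, -0.002]
ft_force: [-0.6, -0.8, 6.0]
finger_gap: 35.5
```

```bash
python3 - <<'E'
from h import *
p,d=camera("side"); cv2.imwrite("pics/g2.png",cv2.resize(p[130:260,230:400,::-1],(600,460))); s=get_state(); print(s["tcp_pos"],s["tool_rot"],s["finger_gap"],s["ft_force"])
E
```

```text
[509.20667039 349.04511684  39.18240226] [-2.67201154e+00 -1.65212886e+00 -1.98199554e-03] 35.1044531445131 [-1.39683902 -0.23154396  6.50397959]
```

View pics/g2.png

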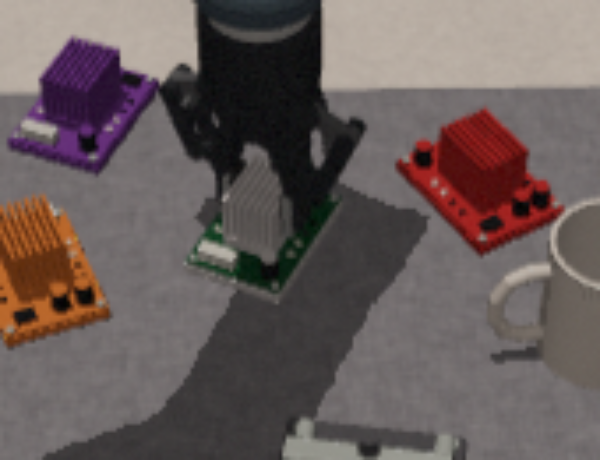

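Call:
arm_command(plan=[{"xyz":[0,0,0.01],"angular":[0,0,0],"claw":1},{"xyz":[0,0,0.02],"angular":[0,0,0],"claw":1},{"xyz":[0,0,0.03],"angular":[0,0,0],"claw":1},{"xyz":[0,0,0.03],"angular":[0,0,0],"claw":1},{"xyz":[0,0,0.02],"angular":[0,0,0],"claw":1},{"xyz":[0.005,-0.02,0.01],"angular":[0,0,2.2],"claw":1},{"xyz":[0.005,-0.03,0],"angular":[0,0,3],"claw":1},{"xyz":[0.005,-0.03,0],"angular":[0,0,3],"claw":1}])

```text
clock: 4.58
tcp_pos: [523.4, 268.6, 159.3]
tool_rot: [2.542, 1.845, 0.002]
ft_force: [0.1, 0.2, -4.9]
finger_gap: 35.6
```

Call:
arm_command(plan=[{"xyz":[0.005,-0.03,0],"angular":[0,0,3],"claw":1},{"xyz":[0.005,-0.03,0],"angular":[0,0,3],"claw":1},{"xyz":[0.005,-0.03,0],"angular":[0,0,3],"claw":1},{"xyz":[0.005,-0.03,0],"angular":[0,0,0],"claw":1},{"xyz":[0.005,-0.03,0],"angular":[0,0,0],"claw":1},{"xyz":[0.005,-0.03,0],"angular":[0,0,0],"claw":1},{"xyz":[0.002,-0.03,0],"angular":[0,0,0],"claw":1},{"xyz":[0,-0.013,0],"angular":[0,0,0],"claw":1}])

```text
clock: 5.25
tcp_pos: [555.4, 39.6, 157.8]
tool_rot: [2.399, 2.026, -0.006]
ft_force: [-0.0, -0.4, -5.3]
finger_gap: 35.5
```

Call:
arm_command(plan=[{"xyz":[0,0,0],"angular":[0,0,0],"claw":1},{"xyz":[0,0,0],"angular":[0,0,0],"claw":1}])

```text
clock: 5.42
tcp_pos: [555.2, 44.9, 158.2]
tool_rot: [-2.396, -2.031, 0.001]
ft_force: [0.3, 0.4, -4.0]
finger_gap: 35.3
```

```bash
python3 - <<'E'
from h import *
p,d=camera("side"); cv2.imwrite("pics/g3.png",cv2.resize(p[180:380,220:440,::-1],(660,600))); s=get_state(); print(s["tcp_pos"],s["tool_rot"],s["finger_gap"],s["ft_force"],s["q"])
E
```

```text
[555.20305995  46.54502021 158.30335335] [-2.39356209e+00 -2.03322887e+00 -1.77719509e-04] 35.390275673414294 [ 0.06095484  1.03016635 -3.65596636] [ 0.23760726  0.5630621  -0.53081498  1.83839561  0.3700193   0.84001559
 -0.63902546]
```

View pics/g3.png

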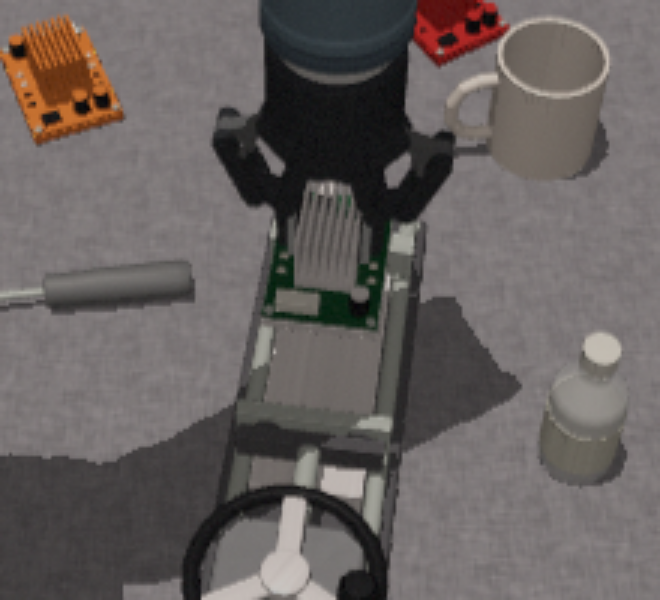

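Call:
arm_command(plan=[{"xyz":[0,0,-0.02],"angular":[0,0,0],"claw":1},{"xyz":[0,0,-0.025],"angular":[0,0,0],"claw":1},{"xyz":[0,0,-0.02],"angular":[0,0,0],"claw":1},{"xyz":[0,0,-0.012],"angular":[0,0,0],"claw":1},{"xyz":[0,0,-0.005],"angular":[0,0,0],"claw":1},{"xyz":[0,0,0],"angular":[0,0,0],"claw":1},{"xyz":[0,0,0],"angular":[0,0,0],"claw":1},{"xyz":[0,0,0],"angular":[0,0,0],"claw":1}])

```text
clock: 6.13
tcp_pos: [556.7, 46.2, 77.5]
tool_rot: [2.394, 2.033, 0.003]
ft_force: [0.1, -0.3, -3.7]
finger_gap: 35.0
```

```bash
python3 - <<'E'
from h import *
p,d=camera("side"); cv2.imwrite("pics/g4.png",cv2.resize(p[230:340,270:390,::-1],(660,600))); s=get_state(); print(s["tcp_pos"],s["tool_rot"],s["finger_gap"],s["ft_force"])
E
```

```text
[556.64465384  45.98917086  77.4976319 ] [2.39381468 2.0327353  0.00285732] 35.19390591223882 [ 0.29012134  0.24737041 -4.20161932]
```

View pics/g4.png

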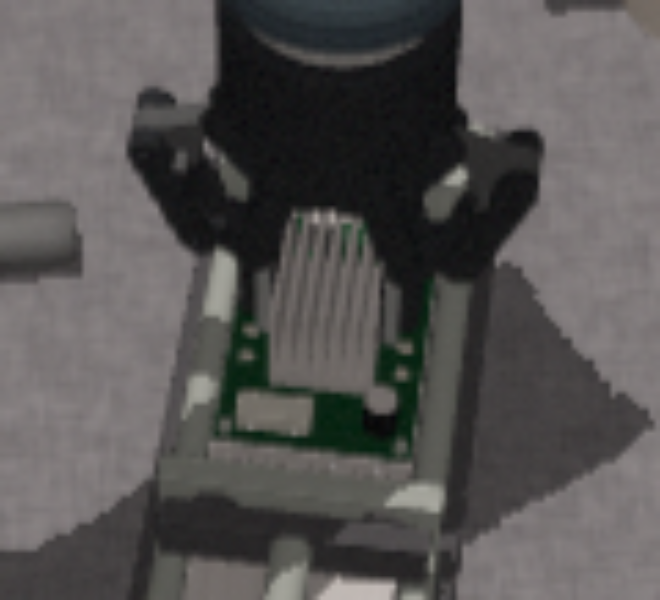

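Call:
arm_command(plan=[{"xyz":[0,0,-0.003],"angular":[0,0,0],"claw":1},{"xyz":[0,0,-0.002],"angular":[0,0,0],"claw":1},{"xyz":[0,0,-0.001],"angular":[0,0,0],"claw":1},{"xyz":[0,0,-0.001],"angular":[0,0,0],"claw":1},{"xyz":[0,0,0],"angular":[0,0,0],"claw":1},{"xyz":[0,0,0],"angular":[0,0,0],"claw":1}])

```text
clock: 6.68
tcp_pos: [555.7, 45.6, 69.3]
tool_rot: [2.395, 2.033, 0.0]
ft_force: [-0.5, 0.1, -3.2]
finger_gap: 35.3
```

Call:
arm_command(plan=[{"xyz":[0,0,-0.001],"angular":[0,0,0],"claw":1},{"xyz":[0,0,0],"angular":[0,0,0],"claw":1}])

```text
clock: 6.85
tcp_pos: [555.8, 45.6, 69.2]
tool_rot: [2.394, 2.033, -0.001]
ft_force: [-3.5, -0.9, 7.1]
finger_gap: 35.5
```

Call:
arm_command(plan=[{"xyz":[0,0,-0.001],"angular":[0,0,0],"claw":1},{"xyz":[0,0,0],"angular":[0,0,0],"claw":1}])

```text
clock: 7.02
tcp_pos: [555.8, 45.6, 69.1]
tool_rot: [2.394, 2.033, -0.001]
ft_force: [-7.5, -2.1, 18.5]
finger_gap: 35.4
```

Call:
arm_command(plan=[{"xyz":[0,0,0.001],"angular":[0,0,0],"claw":1},{"xyz":[0,0,0],"angular":[0,0,0],"claw":0.45},{"xyz":[0,0,0],"angular":[0,0,0],"claw":0.42},{"xyz":[0,0,0],"angular":[0,0,0],"claw":0.4},{"xyz":[0,0,0],"angular":[0,0,0],"claw":0.4}])

```text
clock: 7.43
tcp_pos: [555.9, 45.7, 68.3]
tool_rot: [2.395, 2.033, 0.001]
ft_force: [0.4, -1.2, 0.0]
finger_gap: 51.4
```

```bash
python3 - <<'E'
from h import *
p,d=camera("side"); cv2.imwrite("pics/g5.png",cv2.resize(p[230:340,270:390,::-1],(660,600))); s=get_state(); print(s["tcp_pos"],s["tool_rot"],s["finger_gap"],s["ft_force"])
E
```

```text
[555.87105145  45.67107614  68.2312355 ] [2.39488295e+00 2.03324518e+00 3.25241462e-04] 51.40328499539673 [ 0.42542009 -0.95565356  0.00410568]
```

View pics/g5.png

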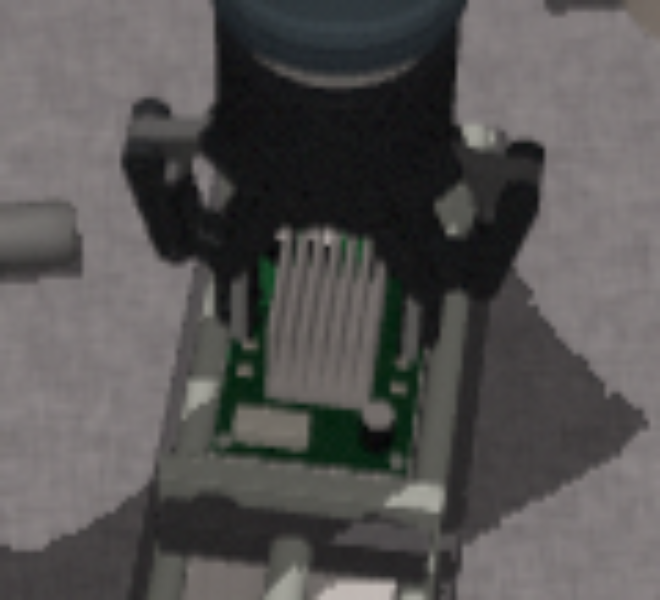

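Call:
arm_command(plan=[{"xyz":[0,0,0.01],"angular":[0,0,0],"claw":0.4},{"xyz":[0,0,0.03],"angular":[0,0,0],"claw":0.4},{"xyz":[0,0,0.04],"angular":[0,0,0],"claw":0.4},{"xyz":[0,0,0.04],"angular":[0,0,0],"claw":0.3},{"xyz":[0,-0.02,0.03],"angular":[0,0,0],"claw":0.2},{"xyz":[0.001,-0.035,0],"angular":[0,0,0],"claw":0},{"xyz":[0.001,-0.035,0],"angular":[0,0,0],"claw":0},{"xyz":[0.001,-0.035,0],"angular":[0,0,0],"claw":0}])

```text
clock: 8.15
tcp_pos: [559.0, -80.6, 220.0]
tool_rot: [2.392, 2.033, 0.002]
ft_force: [0.5, -0.6, -0.5]
finger_gap: 85.6
```

Call:
arm_command(plan=[{"xyz":[0.001,-0.035,0],"angular":[0,0,0],"claw":0},{"xyz":[0.001,-0.035,0],"angular":[0,0,0],"claw":0},{"xyz":[0.002,-0.02,0],"angular":[0,0,0],"claw":0},{"xyz":[0,0,0],"angular":[0,0,0],"claw":0},{"xyz":[0,0,0],"angular":[0,0,0],"claw":0}])

```text
clock: 8.57
tcp_pos: [562.5, -170.7, 218.7]
tool_rot: [2.398, 2.03, 0.0]
ft_force: [0.8, 0.8, -0.2]
finger_gap: 85.4
```

```bash
python3 - <<'E'
from h import *
p,d=camera("side");p2,d2=camera("top"); np.save("side1.npy",d);np.save("top1.npy",d2)
cv2.imwrite("pics/g6.png",np.hstack([cv2.resize(p[230:420,250:390,::-1],(400,500)),cv2.resize(p2[190:300,290:510,::-1],(400,500))])); s=get_state(); print(s["tcp_pos"],s["tool_rot"],s["finger_gap"],s["ft_force"],s["q"])
W=cloud("side",d);z=W[...,2]
m=np.zeros(d.shape,bool);m[240:330,290:370]=1
m&=(z>68)&(z<84);print(rect(W,m),np.median(z[m]))
E
```

```text
[ 562.83413854 -167.77310962  218.71429678] [-2.39272727e+00 -2.03498881e+00 -1.40587630e-03] 85.03501467115855 [ 0.75595593 -0.49427499 -0.00317295] [ 0.59800199  0.52394409 -0.522183    1.71799068  0.30374223  0.98094085
 -0.19805894]
(((0.0, 0.0), (0.0, 0.0), 0.0), 0) nan
  return _methods._mean(a, axis=axis, dtype=dtype,
  ret = ret.dtype.type(ret / rcount)
```

View pics/g6.png

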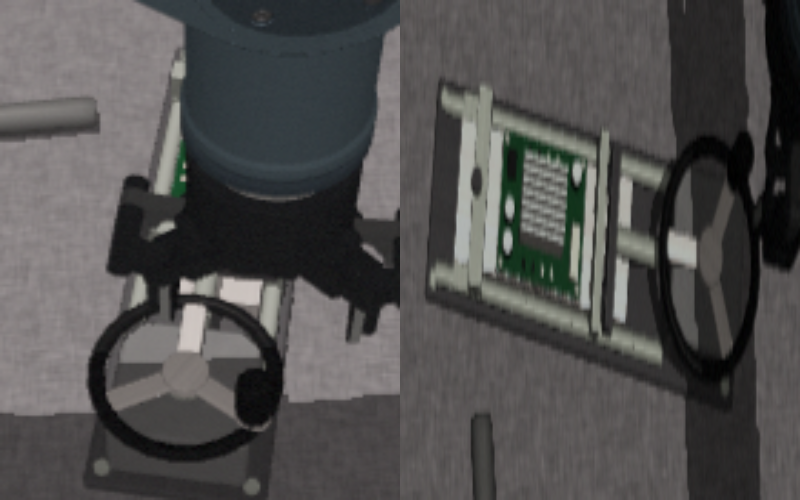

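The board lies square between the jaw and the stop in the top view. The open gripper hovers near the handle. I'll get numbers for the board, jaw, stop and handle.

```bash
python3 - <<'E'
from h import *
d=np.load("top1.npy");W=cloud("top",d);z=W[...,2]
m=np.zeros(d.shape,bool);m[200:285,298:420]=1
s=m&(z>68)&(z<84);print("sink",rect(W,s),np.median(z[s]))
a=np.radians(80.7);u=np.array([np.cos(a),np.sin(a)]);v=np.array([u[1],-u[0]]);C=np.array([555.5,42.7])
L=(W[...,:2]-C); Y=L@u;X=L@v
r=cv2.minAreaRect(W[s][:,:2].astype(np.float32))[0]; print("sink in bed",(r-C)@v,(r-C)@u)
t=m&(z>50)&(z<60)&(abs(X)<48)
for lo,hi in((-90,-50),(55,95)):
    k=t&(Y>lo)&(Y<hi);print(np.percentile(Y[k],[1,10,50,90,99]),np.percentile(X[k],[1,99]))
b=m&(z>36)&(z<44)&(abs(X)<40)&(abs(Y)<56);print("board",np.percentile(Y[b],[1,99]),np.percentile(X[b],[1,99]),np.median(z[b]))
w=np.zeros(d.shape,bool);w[205:290,410:500]=1
h=w&(z>112)&(z<135);print("handle",h.sum(),cv2.minEnclosingCircle(W[h][:,:2].astype(np.float32)))
E
```

```text
sink (((559.9280395507812, 74.04441833496094), (106.32337951660156, 36.70713424682617), 80.06269073486328), 416) 78.52640863693841
sink in bed -0.6955416300280302 31.648006522705597
[-87.6996842  -82.04198945 -72.95885143 -60.02749675 -58.30323466] [-46.50232538  44.15356255]
[69.01700507 70.37437981 76.49575784 83.28346946 84.82517555] [-47.52179994  46.11476203]
board [-45.74216094  52.87095951] [-35.83195191  33.30432199] 40.63791189470544
handle 114 ((561.4512939453125, -167.26416015625), 10.666116714477539)
```

Call:
arm_command(plan=[{"xyz":[0,-0.001,-0.03],"angular":[0,0,0],"claw":0},{"xyz":[0,0,-0.035],"angular":[0,0,0],"claw":0},{"xyz":[0,0,-0.025],"angular":[0,0,0],"claw":0.1},{"xyz":[0,0,-0.014],"angular":[0,0,0],"claw":0.3},{"xyz":[0,0,0],"angular":[0,0,0],"claw":0.5},{"xyz":[0,0,0],"angular":[0,0,0],"claw":0.6},{"xyz":[0,0,0],"angular":[0,0,0],"claw":0.7},{"xyz":[0,0,0],"angular":[0,0,0],"claw":0.8}], force=60)

```text
clock: 9.33
tcp_pos: [562.9, -169.8, 116.4]
tool_rot: [2.394, 2.033, -0.0]
ft_force: [-5.2, 1.6, 4.8]
finger_gap: 20.3
```

Call:
arm_command(plan=[{"xyz":[0,0,0],"angular":[0,0,0],"claw":0.9},{"xyz":[0,0,0],"angular":[0,0,0],"claw":1},{"xyz":[0,0,0],"angular":[0,0,0],"claw":1},{"xyz":[0,0,0],"angular":[0,0,0],"claw":1}])

```text
clock: 9.67
tcp_pos: [562.9, -169.9, 116.4]
tool_rot: [2.394, 2.033, 0.0]
ft_force: [-4.3, 1.4, 6.5]
finger_gap: 20.2
```

```bash
python3 - <<'E'
from h import *
p,d=camera("side")
cv2.imwrite("pics/g7.png",cv2.resize(p[280:420,250:390,::-1],(600,600))); s=get_state(); print(s["tcp_pos"],s["tool_rot"],s["finger_gap"],s["ft_force"],s["ft_torque"])
E
```

```text
[ 562.89040287 -169.85622042  116.39840402] [2.39411089e+00 2.03321167e+00 3.94449289e-04] 20.384869595038865 [-4.70650133  1.58825796  5.90623899] [ 0.4246535   0.93418877 -0.03516563]
```

View pics/g7.png

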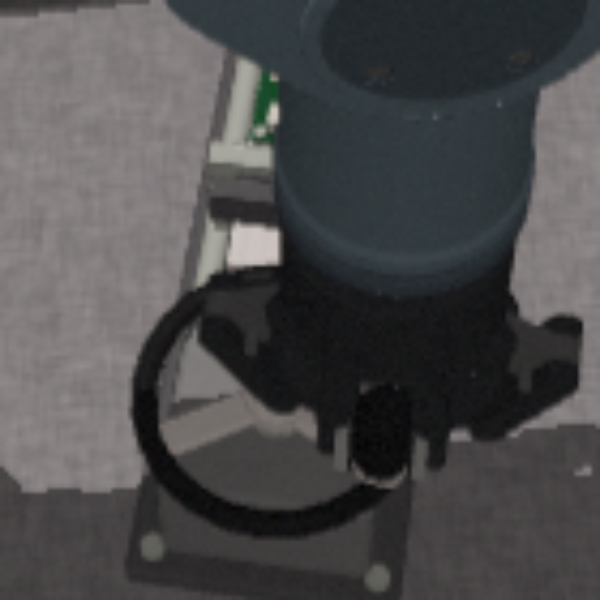

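```bash
cat > arc.py <<'E'
from h import *
import sys,json
# usage: arc.py  a_now(deg) step(deg) nrows [cx cy]: prints rows; also state in wheel terms
C=np.array([525.3,-139.8])
s=get_state();p=s["tcp_pos"][:2]-C
a=np.degrees(np.arctan2(p[1],p[0]));r=np.hypot(*p);er=p/r;et=np.array([er[1],-er[0]]) # clockwise tangent
F=s["ft_force"][:2]
print(f"t {s['clock']:.2f} ang {a:.1f} r {r:.1f} Ftan(resist) {-F@et:.1f} Frad {F@er:.1f} z {s['tcp_pos'][2]:.1f} fz {s['ft_force'][2]:.1f} gap {s['finger_gap']:.1f}")
if len(sys.argv)>2:
    a0,st,n=map(float,sys.argv[1:4]);th=np.radians(a0-st*np.arange(int(n)+1));P=48*np.c_[np.cos(th),np.sin(th)]
    for d in np.diff(P,axis=0):print(np.round(d/1000,4).tolist())
E
python3 arc.py -38 9 16
```

```text
t 9.72 ang -38.6 r 48.1 Ftan(resist) -1.7 Frad -4.7 z 116.4 fz 5.9 gap 20.4
[-0.0051, -0.0056]
[-0.0059, -0.0047]
[-0.0066, -0.0037]
[-0.0071, -0.0026]
[-0.0074, -0.0015]
[-0.0075, -0.0003]
[-0.0075, 0.0009]
[-0.0073, 0.002]
[-0.0069, 0.0031]
[-0.0063, 0.0042]
[-0.0056, 0.0051]
[-0.0047, 0.0059]
[-0.0037, 0.0066]
[-0.0026, 0.0071]
[-0.0015, 0.0074]
[-0.0003, 0.0075]
```

Call:
arm_command(plan=[{"xyz":[-0.0051,-0.0056,0],"angular":[0,0,0],"claw":1},{"xyz":[-0.0059,-0.0047,0],"angular":[0,0,0],"claw":1},{"xyz":[-0.0066,-0.0037,0],"angular":[0,0,0],"claw":1},{"xyz":[-0.0071,-0.0026,0],"angular":[0,0,0],"claw":1}])

```text
clock: 10.05
tcp_pos: [541.8, -185.3, 116.5]
tool_rot: [2.389, 2.032, 0.012]
ft_force: [7.3, 4.6, -4.9]
finger_gap: 20.0
```

```bash
python3 arc.py
```

```text
t 10.05 ang -70.0 r 48.4 Ftan(resist) 8.5 Frad -1.9 z 116.5 fz -4.9 gap 20.0
```

Call:
arm_command(plan=[{"xyz":[-0.0074,-0.0015,0],"angular":[0,0,0],"claw":1},{"xyz":[-0.0075,-0.0003,0],"angular":[0,0,0],"claw":1},{"xyz":[-0.0075,0.0009,0],"angular":[0,0,0],"claw":1},{"xyz":[-0.0073,0.002,0],"angular":[0,0,0],"claw":1},{"xyz":[-0.0069,0.0031,0],"angular":[0,0,0],"claw":1},{"xyz":[-0.0063,0.0042,0],"angular":[0,0,0],"claw":1}])

```text
clock: 10.55
tcp_pos: [498.5, -180.6, 116.5]
tool_rot: [2.39, 2.027, 0.007]
ft_force: [7.4, -5.0, -4.6]
finger_gap: 20.3
```

```bash
python3 arc.py -182 9 16
```

```text
t 10.55 ang -123.3 r 48.8 Ftan(resist) 8.9 Frad 0.2 z 116.5 fz -4.6 gap 20.3
[0.0009, 0.0075]
[0.002, 0.0073]
[0.0031, 0.0069]
[0.0042, 0.0063]
[0.0051, 0.0056]
[0.0059, 0.0047]
[0.0066, 0.0037]
[0.0071, 0.0026]
[0.0074, 0.0015]
[0.0075, 0.0003]
[0.0075, -0.0009]
[0.0073, -0.002]
[0.0069, -0.0031]
[0.0063, -0.0042]
[0.0056, -0.0051]
[0.0047, -0.0059]
```

Call:
arm_command(plan=[{"xyz":[-0.0056,0.0051,0],"angular":[0,0,0],"claw":1},{"xyz":[-0.0047,0.0059,0],"angular":[0,0,0],"claw":1},{"xyz":[-0.0037,0.0066,0],"angular":[0,0,0],"claw":1},{"xyz":[-0.0026,0.0071,0],"angular":[0,0,0],"claw":1},{"xyz":[-0.0015,0.0074,0],"angular":[0,0,0],"claw":1},{"xyz":[-0.0003,0.0075,0],"angular":[0,0,0],"claw":1}])

```text
clock: 11.05
tcp_pos: [477.0, -142.9, 116.4]
tool_rot: [2.394, 2.026, -0.004]
ft_force: [-4.0, -9.5, 8.5]
finger_gap: 20.5
```

```bash
python3 arc.py
```

```text
t 11.05 ang -176.3 r 48.4 Ftan(resist) 9.2 Frad 4.6 z 116.4 fz 8.5 gap 20.5
```

Call:
arm_command(plan=[{"xyz":[0.0009,0.0075,0],"angular":[0,0,0],"claw":1},{"xyz":[0.002,0.0073,0],"angular":[0,0,0],"claw":1},{"xyz":[0.0031,0.0069,0],"angular":[0,0,0],"claw":1},{"xyz":[0.0042,0.0063,0],"angular":[0,0,0],"claw":1}])

```text
clock: 11.38
tcp_pos: [485.5, -113.2, 116.3]
tool_rot: [2.396, 2.03, -0.008]
ft_force: [-8.7, -3.9, 14.9]
finger_gap: 19.9
```

```bash
python3 arc.py -218 5 12;  python3 - <<'E'
from h import *
p,d=camera("side");p2,d2=camera("top")
cv2.imwrite("pics/g8.png",np.hstack([cv2.resize(p[230:420,250:390,::-1],(400,500)),cv2.resize(p2[190:300,290:510,::-1],(400,500))]))
E
```

```text
t 11.38 ang 146.2 r 47.9 Ftan(resist) 8.0 Frad 5.1 z 116.3 fz 14.9 gap 19.9
[0.0027, 0.0032]
[0.003, 0.0029]
[0.0032, 0.0027]
[0.0035, 0.0024]
[0.0036, 0.0021]
[0.0038, 0.0017]
[0.0039, 0.0014]
[0.0041, 0.001]
[0.0041, 0.0007]
[0.0042, 0.0003]
[0.0042, -0.0]
[0.0042, -0.0004]
```

View pics/g8.png

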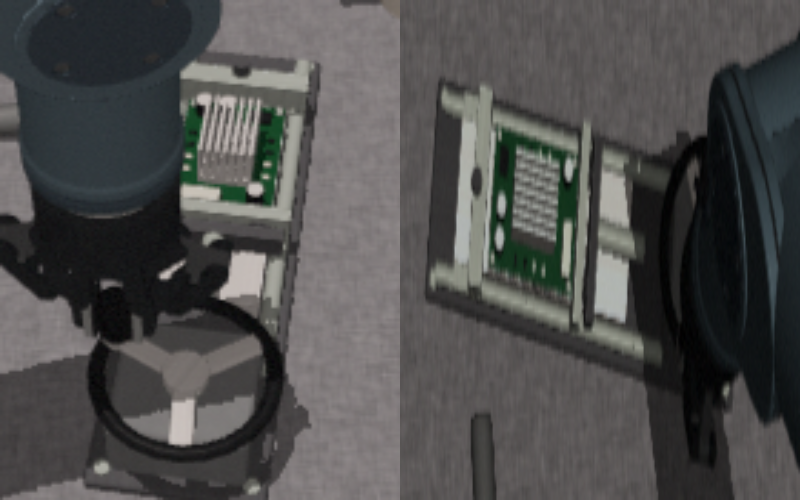

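Call:
arm_command(plan=[{"xyz":[0.0027,0.0032,0.0003],"angular":[0,0,0],"claw":1},{"xyz":[0.003,0.0029,0.0003],"angular":[0,0,0],"claw":1},{"xyz":[0.0032,0.0027,0.0002],"angular":[0,0,0],"claw":1},{"xyz":[0.0035,0.0024,0.0002],"angular":[0,0,0],"claw":1}])

```text
clock: 11.82
tcp_pos: [497.3, -101.2, 116.4]
tool_rot: [-2.396, -2.032, 0.008]
ft_force: [-9.1, -2.4, 4.5]
finger_gap: 20.0
```

```bash
python3 arc.py
```

```text
t 11.82 ang 126.0 r 47.7 Ftan(resist) 8.8 Frad 3.4 z 116.4 fz 4.5 gap 20.0
```

Call:
arm_command(plan=[{"xyz":[0.0036,0.0021,0],"angular":[0,0,0],"claw":1},{"xyz":[0.0038,0.0017,0],"angular":[0,0,0],"claw":1},{"xyz":[0.0039,0.0014,0],"angular":[0,0,0],"claw":1}])

```text
clock: 12.07
tcp_pos: [508.6, -95.3, 116.4]
tool_rot: [-2.395, -2.032, 0.007]
ft_force: [-8.9, -0.4, 6.9]
finger_gap: 20.5
```

```bash
python3 arc.py -253 4 12
```

```text
t 12.07 ang 110.5 r 47.5 Ftan(resist) 8.5 Frad 2.8 z 116.4 fz 6.9 gap 20.5
[0.0032, 0.0009]
[0.0033, 0.0006]
[0.0033, 0.0004]
[0.0033, 0.0002]
[0.0033, -0.0001]
[0.0033, -0.0003]
[0.0033, -0.0005]
[0.0033, -0.0008]
[0.0032, -0.001]
[0.0031, -0.0012]
[0.003, -0.0014]
[0.0029, -0.0016]
```

Call:
arm_command(plan=[{"xyz":[0.0032,0.0009,0],"angular":[0,0,0],"claw":1},{"xyz":[0.0033,0.0006,0],"angular":[0,0,0],"claw":1},{"xyz":[0.0033,0.0004,0],"angular":[0,0,0],"claw":1}])

```text
clock: 12.32
tcp_pos: [518.6, -92.9, 116.4]
tool_rot: [-2.394, -2.032, 0.006]
ft_force: [-7.9, 0.1, 7.0]
finger_gap: 20.6
```

```bash
python3 arc.py
```

```text
t 12.32 ang 98.2 r 47.4 Ftan(resist) 7.8 Frad 1.2 z 116.4 fz 7.0 gap 20.6
```

Call:
arm_command(plan=[{"xyz":[0.0033,0.0002,0],"angular":[0,0,0],"claw":1},{"xyz":[0.0033,-0.0001,0],"angular":[0,0,0],"claw":1}])

```text
clock: 12.48
tcp_pos: [525.1, -92.4, 116.4]
tool_rot: [-2.393, -2.032, 0.006]
ft_force: [-9.4, 1.8, 7.9]
finger_gap: 19.9
```

```bash
python3 arc.py
```

```text
t 12.48 ang 90.2 r 47.4 Ftan(resist) 9.4 Frad 1.9 z 116.4 fz 7.9 gap 19.9
```

Call:
arm_command(plan=[{"xyz":[0.0033,-0.0003,0],"angular":[0,0,0],"claw":1},{"xyz":[0.0033,-0.0005,0],"angular":[0,0,0],"claw":1}])

```text
clock: 12.65
tcp_pos: [531.5, -92.9, 116.4]
tool_rot: [-2.393, -2.032, 0.006]
ft_force: [-10.7, 2.0, 8.2]
finger_gap: 19.8
```

```bash
python3 arc.py;python3 - <<'E'
from h import *
p,d=camera("side");p2,d2=camera("top")
cv2.imwrite("pics/g9.png",np.hstack([cv2.resize(p[230:420,250:390,::-1],(400,500)),cv2.resize(p2[190:300,290:510,::-1],(400,500))]))
E
```

```text
t 12.65 ang 82.5 r 47.3 Ftan(resist) 10.9 Frad 0.6 z 116.4 fz 8.2 gap 19.8
```

View pics/g9.png

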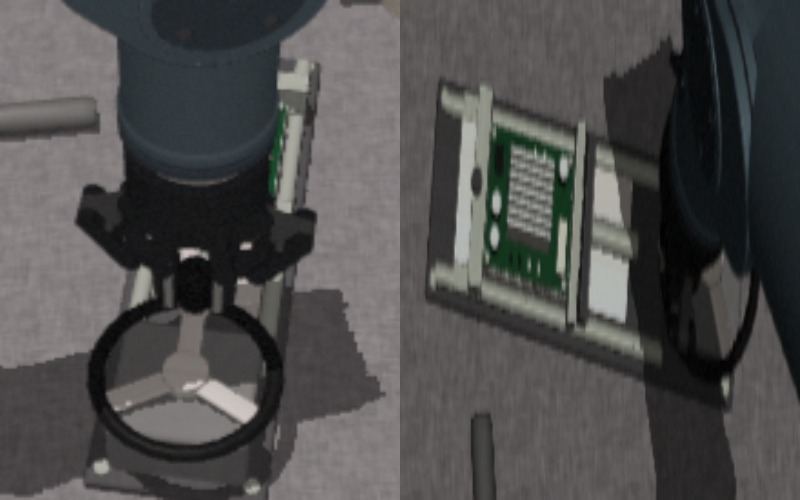

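Call:
arm_command(plan=[{"xyz":[0.0033,-0.0008,0],"angular":[0,0,0],"claw":1}])

```text
clock: 12.83
tcp_pos: [534.4, -93.4, 116.4]
tool_rot: [-2.392, -2.032, 0.006]
ft_force: [-11.6, 3.9, 8.3]
finger_gap: 20.3
```

```bash
python3 arc.py
```

```text
t 12.83 ang 78.9 r 47.3 Ftan(resist) 12.2 Frad 1.6 z 116.4 fz 8.3 gap 20.3
```

Call:
arm_command(plan=[{"xyz":[0.0032,-0.001,0],"angular":[0,0,0],"claw":1}])

```text
clock: 12.92
tcp_pos: [537.6, -94.1, 116.4]
tool_rot: [-2.392, -2.032, 0.006]
ft_force: [-11.2, 3.1, 8.9]
finger_gap: 20.5
```

```bash
python3 arc.py
```

```text
t 12.92 ang 74.9 r 47.3 Ftan(resist) 11.6 Frad 0.1 z 116.4 fz 8.9 gap 20.5
```

Call:
arm_command(plan=[{"xyz":[0.0031,-0.0012,0],"angular":[0,0,0],"claw":1}])

```text
clock: 13.0
tcp_pos: [540.7, -95.1, 116.4]
tool_rot: [-2.391, -2.032, 0.006]
ft_force: [-11.1, 4.8, 9.3]
finger_gap: 20.2
```

```bash
python3 arc.py
```

```text
t 13.00 ang 71.0 r 47.3 Ftan(resist) 12.1 Frad 1.0 z 116.4 fz 9.3 gap 20.2
```

Call:
arm_command(plan=[{"xyz":[0.003,-0.0014,0],"angular":[0,0,0],"claw":1}])

```text
clock: 13.08
tcp_pos: [543.6, -96.2, 116.4]
tool_rot: [-2.391, -2.032, 0.006]
ft_force: [-11.7, 4.7, 9.2]
finger_gap: 20.3
```

```bash
python3 arc.py -301 3 10
```

```text
t 13.08 ang 67.2 r 47.3 Ftan(resist) 12.6 Frad -0.2 z 116.4 fz 9.2 gap 20.3
[0.0021, -0.0014]
[0.002, -0.0015]
[0.002, -0.0016]
[0.0019, -0.0017]
[0.0018, -0.0018]
[0.0017, -0.0019]
[0.0016, -0.0019]
[0.0015, -0.002]
[0.0014, -0.0021]
[0.0013, -0.0022]
```

Call:
arm_command(plan=[{"xyz":[0.0021,-0.0014,0],"angular":[0,0,0],"claw":1}])

```text
clock: 13.17
tcp_pos: [545.8, -97.2, 116.4]
tool_rot: [-2.39, -2.032, 0.005]
ft_force: [-10.7, 5.9, 9.0]
finger_gap: 19.9
```

```bash
python3 arc.py
```

```text
t 13.17 ang 64.3 r 47.3 Ftan(resist) 12.2 Frad 0.7 z 116.4 fz 9.0 gap 19.9
```

Call:
arm_command(plan=[{"xyz":[0.002,-0.0015,0],"angular":[0,0,0],"claw":1}])

```text
clock: 13.25
tcp_pos: [547.8, -98.2, 116.4]
tool_rot: [-2.39, -2.032, 0.004]
ft_force: [-11.6, 7.1, 9.3]
finger_gap: 20.0
```

```bash
python3 arc.py
```

```text
t 13.25 ang 61.6 r 47.2 Ftan(resist) 13.6 Frad 0.7 z 116.4 fz 9.3 gap 20.0
```

Call:
arm_command(plan=[{"xyz":[0,0,0],"angular":[0,0,0],"claw":1},{"xyz":[0,0,0],"angular":[0,0,0],"claw":1},{"xyz":[0,0,0],"angular":[0,0,0],"claw":1},{"xyz":[0,0,0],"angular":[0,0,0],"claw":1}])

```text
clock: 13.58
tcp_pos: [548.2, -98.4, 116.4]
tool_rot: [-2.39, -2.033, 0.003]
ft_force: [-10.6, 5.6, 7.4]
finger_gap: 20.2
```

```bash
python3 arc.py
```

```text
t 13.58 ang 61.1 r 47.3 Ftan(resist) 12.0 Frad -0.3 z 116.4 fz 7.4 gap 20.2
```

Call:
arm_command(plan=[{"xyz":[0,0,0],"angular":[0,0,0],"claw":0.7},{"xyz":[0,0,0],"angular":[0,0,0],"claw":0.5},{"xyz":[0,0,0],"angular":[0,0,0],"claw":0.3},{"xyz":[0,0,0],"angular":[0,0,0],"claw":0.3},{"xyz":[0,0,0],"angular":[0,0,0],"claw":0.3}])

```text
clock: 14.0
tcp_pos: [551.0, -101.1, 115.8]
tool_rot: [2.394, 2.032, 0.001]
ft_force: [-0.4, 0.2, 1.0]
finger_gap: 59.9
```

```bash
python3 arc.py
```

```text
t 14.00 ang 56.5 r 46.5 Ftan(resist) 0.5 Frad -0.1 z 115.8 fz 1.0 gap 59.9
```

Call:
arm_command(plan=[{"xyz":[0,0,0.01],"angular":[0,0,0],"claw":0.3},{"xyz":[0,0,0.025],"angular":[0,0,0],"claw":0.3},{"xyz":[0,0,0.03],"angular":[0,0,0],"claw":0.3},{"xyz":[0,0,0.03],"angular":[0,0,0],"claw":0.3},{"xyz":[0,0,0.03],"angular":[0,0,0],"claw":0.3},{"xyz":[0,0,0.02],"angular":[0,0,0],"claw":0.3},{"xyz":[0,-0.03,0],"angular":[0,0,0],"claw":0.3},{"xyz":[0,-0.04,0],"angular":[0,0,0],"claw":0.3}])

```text
clock: 14.67
tcp_pos: [552.2, -167.2, 263.6]
tool_rot: [2.385, 2.041, 0.007]
ft_force: [0.5, -0.5, -0.2]
finger_gap: 60.0
```

Call:
arm_command(plan=[{"xyz":[-0.01,-0.04,0],"angular":[0,0,0],"claw":0.3},{"xyz":[-0.01,-0.04,0],"angular":[0,0,0],"claw":0.3},{"xyz":[-0.01,-0.04,0],"angular":[0,0,0],"claw":0.3},{"xyz":[-0.01,-0.04,0],"angular":[0,0,0],"claw":0.3},{"xyz":[-0.01,-0.04,0],"angular":[0,0,0],"claw":0.3},{"xyz":[-0.01,-0.03,0],"angular":[0,0,0],"claw":0.3},{"xyz":[0,0,0],"angular":[0,0,0],"claw":0.3},{"xyz":[0,0,0],"angular":[0,0,0],"claw":0.3}])

```text
clock: 15.33
tcp_pos: [488.9, -403.2, 260.7]
tool_rot: [2.399, 2.027, -0.001]
ft_force: [0.4, 0.5, -0.4]
finger_gap: 59.5
```

```bash
python3 - <<'E'
from h import *
p,_=camera("side");p2,d=camera("top")
cv2.imwrite("pics/g10.png",np.hstack([cv2.resize(p[140:420,200:440,::-1],(400,467)),cv2.resize(p2[140:390,230:510,::-1],(400,467))]))
s=get_state();print(s["clock"],s["tcp_pos"],s["ft_force"])
W=cloud("top",d);z=W[...,2]
m=np.zeros(d.shape,bool);m[200:285,298:420]=1
a=np.radians(80.7);u=np.array([np.cos(a),np.sin(a)]);v=np.array([u[1],-u[0]]);C=np.array([555.5,42.7])
L=(W[...,:2]-C); Y=L@u;X=L@v
t=m&(z>50)&(z<60)&(abs(X)<48)
for lo,hi in((-90,-20),(55,95)):
    k=t&(Y>lo)&(Y<hi);print(np.percentile(Y[k],[1,10,50,90,99]))
s=m&(z>74)&(z<84)&(abs(Y-15)<50);r=cv2.minAreaRect(W[s][:,:2].astype(np.float32));print(r,(r[0]-C)@v,(r[0]-C)@u)
b=m&(z>36)&(z<44)&(abs(X)<40)&(Y>-40)&(Y<75);print("board",np.percentile(Y[b],[1,99]),np.percentile(X[b],[1,99]),np.median(z[b]),b.sum())
w=np.zeros(d.shape,bool);w[195:300,400:510]=1
h=w&(z>112)&(z<135);c=cv2.minEnclosingCircle(W[h][:,:2].astype(np.float32));print("handle",c,np.degrees(np.arctan2(c[0][1]+138.7,c[0][0]-524)))
E
```

```text
15.4333 [ 490.95380534 -399.47920271  260.81476095] [-0.73352422  0.80711967 -0.40895622]
[-87.8406407  -69.00795311 -43.52625532 -31.83011498 -20.79860055]
[55.87613838 62.18488853 75.39061885 83.08567767 84.79102432]
((557.9152221679688, 61.669288635253906), (49.8174934387207, 36.87778854370117), 79.6213607788086) -0.6820337242171892 19.11026005702829
board [-30.7512104   68.39523652] [-35.86508277  33.41866699] 40.58088972967391 782
handle ((546.8223876953125, -96.33419799804688), 10.999250411987305) 61.688726664637606
```

View pics/g10.png

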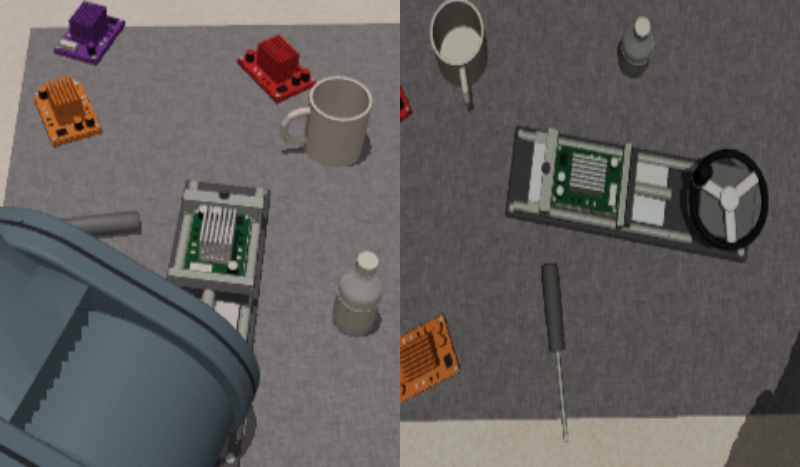

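The board is clamped flat between jaw and stop at (590,172) in the right half of the picture. The handle has stayed where I left it, at (703,172), and the mug, bottle and screwdriver have not moved.

```bash
python3 -c "
from bench import *
print(sign_off())"
```

```text
the job is handed in; nothing more can be done
None
```

The board is clamped flat on the bed against the end stop, the wheel and board are let go, and the job is handed in. It took about 15.4 s of the 69 s allowed; no verdict was reported.

- **Placing:** I gripped the green board by its heat sink, turned it 17° to line up with the bed and lowered it until it touched. The first contact read about 7 N and one more 1 mm step raised that to 18 N. I backed off 1 mm and released it.
- **Winding:** I led the handle about 260° clockwise. The force read about 8.5 N while running free, rose once the board met the stop, and reached 12.2 and 13.6 N on the last two steps. Held still it read 12.0 N. The force readings scatter by about 0.7 N and ran free about 0.6 N above the 7.9 N given.
- **Jaw force:** I could not measure it directly. The handle force puts it at about 32–37 N. The wheel turn set against the measured jaw travel gives about 34 N, with an uncertainty of some 10 N. Both fall within 22–50 N.
- **Final look:** The heat sink's centre is 19 mm towards the stop and 0.7 mm off the middle line, about 1° from square. The board's top face measured 40.6 mm above the bench (40 mm expected). The handle stayed at 61.7° after I let go, and the gripper is clear of everything. By eye in the pictures, the mug, bottle and screwdriver have not moved; I did not measure them.

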